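Measure a toy bulldozer on the sprung tape gauge

TASK

Measure the toy bulldozer for its packing box. First push it back along its lane until its rear is flush and square against the metal fence, then pull the sprung tape out by its steel plate until the red rider it drives along is level with the front face of the orange plough, and ease the tape gently all the way home so that the rider stays behind to show the length. Move the rider only with the tape (never touch it directly, and do not overshoot: the tape cannot bring it back), and leave the other things on the table where they are.

Things in the scene. Friction and masses are not known exactly. Their poses are not given: they have to be found in the camera images.
- gauge: Fixed plywood board, 12 mm thick. Origin at table level; x = the direction the tape pulls out, z up. Board: x -235 to 170, y -106 to 109 mm. Toy lane along x, centred on y = +59 mm, 90 mm wide between guides 10 mm high. Black and yellow tape case, top 62 mm above the table: x -225 to -105, y -80 to -30 mm. Rider's rail along y = -5 mm.
- fence (a point): Aluminium fence across the lane's -x end, 40 mm high above the board. Point: middle of its face (at board x = -110 mm) where it meets the board top, 12 mm above the table; axes as the board's. The toy's rear must come to x = 0 here.
- tape (a joint): How far the sprung tape is out: 0 home, up to 0.118 m, towards the board's +x. The spring pulls it home with 2.5 N at 0 and about 6 N at 0.1 m; let go, it snaps back.
- pull_plate (a point): Upright steel plate on the tape's end, 8 mm thick (x), 44 wide (y), 19 to 65 mm above the table. Point: top middle of its face towards the case; at home 50 mm from the case, free to hook a finger in above the yellow blade (25 mm above the table). A cross arm, front flush with the plate's front, 24 to 34 mm up, reaches from it to y = +6 mm on the board and drives the rider.
- rider: Red block, 16 x 16 x 20 mm (top 34 mm above the table), sliding stiffly on the rail between tape and lane; stays where it is left. The tape's cross arm pushes it towards +x only; it can start up to 30 mm ahead of the arm. Origin: at table level under its middle.
- rider_mark (a point): White line across the middle of the rider's top, 34 mm above the table, to be made level with the plough's front face. It is 8 mm ahead of the face that the arm pushes; with the arm touching the rider it is 16 mm further along +x than point pull_plate.
- dozer: Loose toy bulldozer, 0.2 to 0.4 kg, olive and sand with black tracks, 62 mm wide, 58 mm high, standing in the lane with its orange plough towards the board's +x. Origin: middle of its underside; x forward, z up. Rear face at x = -55 mm; cab top 58 mm up, 36 x 40 mm, centred on x = -24 mm.
- dozer_rear (a point): Middle of the toy's rear face, at its underside; axes as the toy's.
- dozer_nose (a point): Top middle of the front face of the orange plough, 31 mm above the toy's underside; axes as the toy's. The plough is 64 mm wide, 28 high, 6 thick; its reach differs each time (front face 75 to 120 mm ahead of the toy's origin) and is stiffly set: it does not slide when pushed with less than 30 N.
- carton: Bystander: blue boxed toy, 50 x 90 x 55 mm, loose. Origin: middle of its underside.
- figure: Bystander: small standing toy figure, yellow and green on a black base 36 x 46 mm, 88 mm high, loose. Origin: middle of its underside.
- jar: Bystander: glass jar with red lid, 56 mm across, 60 mm high, loose. Origin: middle of its underside.
Mind the look-alikes: they are no part of the job. Leave any pink or purple look-alike of the dozer alone.

How it is judged:
On the way, in this order (a step that is already met when the one before it is completed fails the run):
1. the bulldozer's rear is flush and square against the fence (x of dozer_rear in the frame of fence between -0.004 and 0.003 m and y of dozer_rear in the frame of fence between -0.02 and 0.02 m and angle between the x axis of dozer and the x axis of fence, either way round below 0.05 rad and angle between dozer's own z axis and vertical below 0.08 rad and linear speed of dozer below 0.01 m/s), for 0.2 s.
2. the tape is pulled out and the rider is level with the plough's front face (x of rider_mark in the frame of dozer_nose between -0.006 and 0.006 m and value of joint tape above 0.03 m), for 0.2 s.
At the end, for the whole second after the job is handed in: The bulldozer stands in its lane with its rear within 3 mm of the fence and square to it within 0.05 rad, the rider's line is within 6 mm of the plough's front face along the toy, the tape is home (within 4 mm), and the toy is at rest (all of step 1 and x of rider_mark in the frame of dozer_nose between -0.006 and 0.006 m and value of joint tape below 0.004 m); the robot touches nothing.
It fails at once if the rider is touched by the robot (contact force between any of the fingers, the arm and rider above 0.3 N).
It fails at once if the tape snaps back (faster than 0.5 m/s) (velocity of joint tape below -0.5 m/s).
It fails at once if a bystander is moved more than 20 mm (distance of any of carton, figure, jar from where it was at the start of the episode above 0.02 m).
It also fails if it takes over 51 s, if anything falls off the work surface, if the arm or the gripper's body presses on something with over 40 N, if the wrist force passes 120 N, or if a joint passes its speed limit or range.

ROBOT

A 7-joint arm with a two-finger parallel gripper is mounted at the origin on the work surface. World frame = base frame: x ahead of the robot, y to its left, z up, the work surface at z = 0. Lengths are in m, angles in rad, forces in N, time in s.
With the tool pointing down it reaches from about 0.4 to 0.875 m from the base axis. Payload 19.3 kg.
Tool frame: the origin (TCP) lies at the very end of the fingers, on their centre line; the grasp point (between the pads) lies 19 mm behind it; z points along the fingers, y is the line along which they close (so a half turn about z gives the same grasp; the last joint's range is limited). The gripper opens to 85 mm and grips with 20 to 120 N. Pads are 22 mm wide; open, the fingers measure 114 mm over their backs; the gripper's body (76 mm by 85 mm) begins 54 mm behind the grasp point. The pads swing forward as they close: fully open they stand 13 mm farther back than shut.
Start: joints at [-0.07, 0.521, -0.036, 1.599, 0.021, 1.021, -0.113], TCP at [0.625, -0, 0.231] pointing down, gripper open.
Joint ranges: [-2.91, 2.91], [-0.3, 2.13], [-1.5, 1.42], [0.17, 2.43], [-1.26, 4.41], [0.16, 1.93], [-2.52, 2.52]. Speed limits (rad/s): [1.89, 1.89, 2.39, 2.39, 3.01, 3.01, 3.01].

INTERFACE

Orientations are given as [roll, pitch, yaw] about the fixed x, y, z axes, in that order (R = Rz(yaw) Ry(pitch) Rx(roll)).
In Python, from workcell import observe, grab_frame, job_done gives the robot as it stands.
- The arm moves only by the tool move_arm, never from a script. Its argument "plan" is a list that holds one entry, the list of rows, each a list of 7 numbers: the shift along the tool's x, y, z each as a share of 0.02 m, from -1 to 1, then the turn, a rotation vector about the tool's x, y, z each as a share of 6 degrees, from -1 to 1, then the opening, from -1 (shut) to 1 (fully open). A call has exactly 10 rows; each row shifts and turns the commanded pose from where the row before left it, along the tool's axes as they then stand; what a row does not reach is not made up. A row lasts 1/10 s, in which the tool goes at most 50 mm and 8.59 degrees, less where a joint would pass 70% of its speed; a pose out of reach is approached as far as the arm can. A call with a number of a shift or a turn outside -1 to 1 is refused whole. A call with a gripper value outside its range is refused whole. The fingers move at their own pace and stop on an object; "grip_force" is the grip in N (left out, the last holds). Time passes only in rows, so rows that do not move let the fingers close, or fill a call up. It gives the time, the measured TCP pose, the force, the opening and the grip force at its end, in the units of the state.
- observe(): the state, without advancing time (a new reading comes with each control period).
- grab_frame(name): name is "scene" or "side" or "wrist"; returns a dict with "color" (420x560x3 uint8, red, green, blue), "intrinsics" (3x3 intrinsics, pixels), "position" and "orientation" of the camera in the world; the wrist camera has in their place "tool_from_camera" (4x4, takes a point from camera to tool coordinates, whose origin is the TCP and whose axes are the flange's). Camera axes: x right, y down, z forward; pixel columns grow to the right and rows downward; lengths in m; the calibration is good to about 2 mm. The wrist camera is an equidistant fisheye: a pixel r from the principal point sees the ray r / f radians off the axis. A picture is of the moment at which its call begins: read the wrist's pose just before it. There is no depth.
- job_done(): hands the job in; it is judged then, once.
The state is a dict: "clock": time; "qpos": joint angles; "qd": joint speeds; "joint_efforts": joint torques, N m; "position": TCP position; "tool_rot": TCP orientation; "force": force on the tool from outside, world axes, zero at the start; "moment": the same for the moment, N m; "grip_width": finger opening in m; "finger_force": force on a finger pad.
Only numpy, scipy, OpenCV 4.12 (cv2) and the standard library are available. Lean on these libraries where they do the work, as an engineer would, in place of code of your own. Each camera call takes 0.05 s, during which the arm holds its last target. There are 200 camera calls.

## Working session

There is one attempt and no reset: what is moved stays moved. The work goes in short steps, Python scripts to look and compute and a tool call to move; the robot and the scene stay as the last step left them, time stands still between calls to the robot, and variables do not carry over. Pictures are saved under pics/ and viewed, at most 10 in all, crops included, and the job is handed in when it is done.

Besides the shell and the picture viewer there is one more tool, called after "Request:" as name([rows], argument=value, ...), one row to a line, values as JSON. move_arm: Moves the arm, as the interface text tells. Shift numbers are shares of 0.02 m and turn numbers shares of 6 degrees, none past 1 either way. Its arguments: {"type":"object","properties":{"plan":{"type":"array"},"grip_force":{"type":"number"}},"required":["plan"]}

```bash
mkdir -p pics; ls; cat > h.py <<'E'
import numpy as np, cv2, json
from workcell import observe, grab_frame, job_done
def save(n,f): cv2.imwrite(f'pics/{n}.png',cv2.cvtColor(f['color'],cv2.COLOR_RGB2BGR))
E
python3 - <<'E'
from h import *
import pickle
print(observe())
d={}
for n in ['scene','side','wrist']:
    f=grab_frame(n); d[n]=f; save(n+'0',f)
    print(n,{k:np.round(v,4).tolist() for k,v in f.items() if k!='color'})
d['obs']=observe()
pickle.dump(d,open('f0.pkl','wb'))
E
```

```text
pics
{'clock': 0.0, 'qpos': array([-0.07021467,  0.52201453, -0.03633237,  1.59998644,  0.02119393,
        1.0211035 , -0.11278378]), 'qd': array([ 0.00079624,  0.00074761,  0.00096126, -0.00051716,  0.00226766,
        0.0006635 ,  0.00070247]), 'joint_efforts': array([-4.24098413e-03, -9.27110124e+01,  1.97758444e+00, -3.69928443e+01,
        1.76317629e-02,  8.19846697e-03, -6.58496788e-05]), 'position': array([ 6.24669506e-01, -2.26830667e-05,  2.30733077e-01]), 'tool_rot': array([-3.14046793e+00,  7.26189753e-05,  1.57081802e+00]), 'force': array([ 0.55119092, -0.42856019,  0.11425333]), 'moment': array([-0.00650665, -0.03432508, -0.0220446 ]), 'finger_force': 0.0, 'grip_width': 0.08518680513890024}
scene {'intrinsics': [[417.9604, 0.0, 276.435], [0.0, 417.9604, 200.8564], [0.0, 0.0, 1.0]], 'position': [1.3164, -0.0643, 0.7759], 'orientation': [-2.2961, 0.0008, 1.5224]}
side {'intrinsics': [[478.9276, 0.0, 275.8172], [0.0, 478.9276, 210.7697], [0.0, 0.0, 1.0]], 'position': [0.2419, -1.0114, 1.0504], 'orientation': [-2.3235, 0.0209, -0.2744]}
wrist {'intrinsics': [[325.1923, 0.0, 274.3793], [0.0, 325.1923, 204.7653], [0.0, 0.0, 1.0]], 'tool_from_camera': [[0.0005, -0.9635, -0.2677, 0.0673], [1.0, 0.0004, 0.0002, -0.0002], [-0.0001, -0.2677, 0.9635, -0.1431], [0.0, 0.0, 0.0, 1.0]]}
```

View pics/scene0.png

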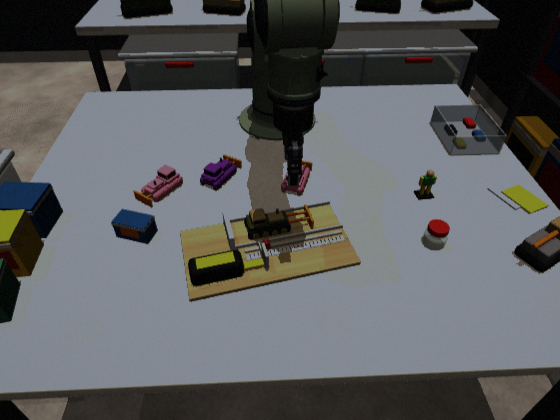

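View pics/side0.png

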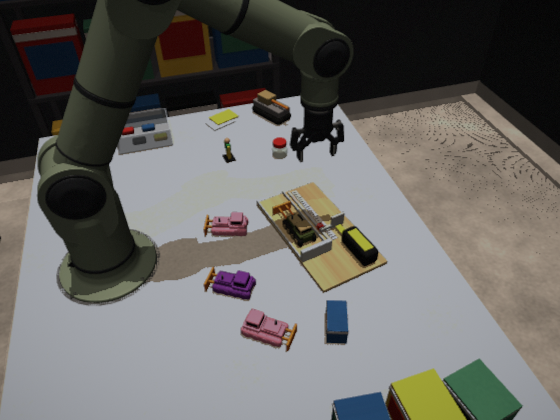

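The olive dozer is at scene (268,222), standing in the lane. The look-alikes are pink (160,183), purple (220,172) and pink (297,178), all off the board. The olive one fits the description. I'll confirm it in a crop and get the wrist view.

```bash
python3 - <<'E'
import cv2,numpy as np
a=cv2.imread('pics/scene0.png')[185:305,170:370]; a=cv2.resize(a,None,fx=4,fy=4,interpolation=cv2.INTER_CUBIC)
cv2.imwrite('pics/crop1.png',cv2.convertScaleAbs(a,alpha=1.5,beta=15))
E
```

```text
(no output)
```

View pics/crop1.png

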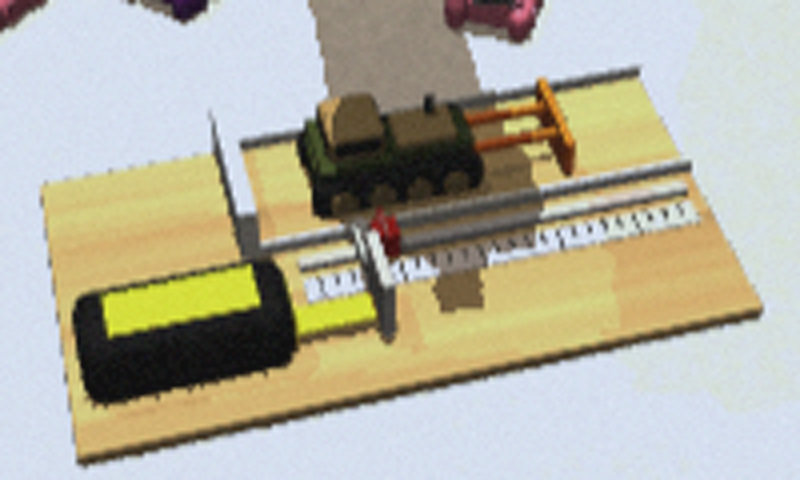

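View pics/wrist0.png

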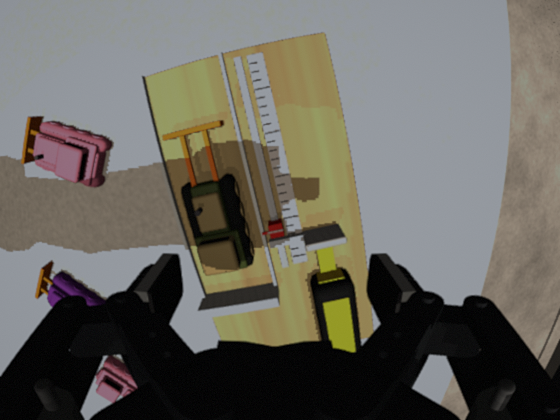

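The crop confirms it: the olive and sand dozer stands in the lane, its orange plough (crop 560,125) points towards board +x, and there is a gap to the fence (crop 230,180). The red rider (crop 385,232) is just ahead of the plate (crop 375,270).

```bash
cat >> h.py <<'E'
from scipy.spatial.transform import Rotation as Ro
from scipy.optimize import least_squares
def rot(rpy): return Ro.from_euler('xyz',rpy).as_matrix()
def ray(f,px,obs=None):
    K=f['intrinsics']; u=(np.asarray(px,float)-[K[0,2],K[1,2]])/K[0,0]
    if 'position' in f:
        d=np.array([u[0],u[1],1]); R=rot(f['orientation']); o=np.array(f['position'])
    else:
        r=np.hypot(*u)+1e-12; d=np.array([*(np.sin(r)*u/r),np.cos(r)])
        T=np.eye(4);T[:3,:3]=rot(obs['tool_rot']);T[:3,3]=obs['position'];T=T@f['tool_from_camera']
        R=T[:3,:3];o=T[:3,3]
    d=R@d; return o,d/np.linalg.norm(d)
def plane(r,z): o,d=r; return (o+d*(z-o[2])/d[2])
def tri(r1,r2):
    A=np.zeros((3,3));b=np.zeros(3)
    for o,d in (r1,r2):
        P=np.eye(3)-np.outer(d,d);A+=P;b+=P@o
    p=np.linalg.solve(A,b); return p,[np.linalg.norm((np.eye(3)-np.outer(d,d))@(p-o))*1e3 for o,d in (r1,r2)]
def fit2d(L,W): # rigid 2D: W = R L + t
    s=least_squares(lambda q:(np.c_[np.cos(q[2])*L[:,0]-np.sin(q[2])*L[:,1]+q[0],np.sin(q[2])*L[:,0]+np.cos(q[2])*L[:,1]+q[1]]-W).ravel(),[W[0,0],W[0,1],1.5])
    return s.x,np.round(s.fun.reshape(-1,2)*1e3,1)
def tob(q,p): # world->board
    c,s=np.cos(q[2]),np.sin(q[2]);d=np.asarray(p[:2])-q[:2]; return np.array([c*d[0]+s*d[1],-s*d[0]+c*d[1],*p[2:]])
E
python3 - <<'E'
from h import *
import pickle
d=pickle.load(open('f0.pkl','rb'));o=d['obs'];S,W=d['scene'],d['wrist']
c=lambda x,y:(x/4+170-.4,y/4+185-.4)
L=np.array([[170,109],[170,-106],[-235,-106],[-235,109],[170,109],[170,-106]])/1e3
P=[plane(ray(S,c(*p)),.012)[:2] for p in [(640,72),(763,310),(80,455),(42,185)]]+[plane(ray(W,p,o),.012)[:2] for p in [(144,77),(326,33)]]
q,r=fit2d(L,np.array(P));print(q,r.tolist());print(np.round(P,4).tolist())
Wm=cv2.cvtColor(W['color'],cv2.COLOR_RGB2HSV);Sm=cv2.cvtColor(S['color'],cv2.COLOR_RGB2HSV)
def cont(hsv,lo,hi,box):
    m=cv2.inRange(hsv,lo,hi);k=np.zeros_like(m);x0,y0,x1,y1=box;k[y0:y1,x0:x1]=m[y0:y1,x0:x1]
    return max(cv2.findContours(k,cv2.RETR_EXTERNAL,cv2.CHAIN_APPROX_NONE)[0],key=cv2.contourArea)
for n,h,bS in (('W',Wm,(150,100,240,200)),('S',Sm,(280,195,330,235))):
    k=cont(h,(8,190,110),(16,255,255),bS); print(n,'orange',cv2.approxPolyDP(k,1.5,True)[:,0].tolist())
for n,h,b in (('W',Wm,(250,200,300,250)),('S',Sm,(250,225,280,255))):
    k=cv2.findContours(cv2.inRange(h,(0,150,90),(6,255,255))[b[1]:b[3],b[0]:b[2]],0,1)[0];
    for z in k: print(n,'red',np.array(cv2.boundingRect(z))+[b[0],b[1],0,0])
# two views: by hand
def T(n,w,s): p,e=tri(ray(W,w,o),ray(S,c(*s)));print(n,np.round(p,4),'board',np.round(tob(q,p),4),np.round(e,1))
T('plough top +y',(164,136),(541,80));T('plough top -y',(222,122),(568,140));T('fence top +y',(200,306),(212,112))
T('plate top -y',(344,238),(389,280));T('plate top +y',(292,240),(360,230))
a=cv2.resize(W['color'][90:330,140:370],None,fx=2.5,fy=2.5,interpolation=2)
cv2.imwrite('pics/crop2.png',cv2.convertScaleAbs(a[:,:,::-1],alpha=1.6,beta=20))
E
```

```text
[ 0.61456516 -0.02257088  1.78319323] [[2.1, -1.4], [-1.1, 1.6], [1.1, -2.0], [-1.1, -1.2], [-1.8, 1.1], [0.8, 1.9]]
[[0.4701, 0.122], [0.6834, 0.1644], [0.7666, -0.2279], [0.5587, -0.2741], [0.474, 0.1195], [0.6815, 0.1641]]
W orange [[206, 146], [212, 175], [216, 179], [208, 146]]
S orange [[312, 219]]
W red [270 232  14   6]
W red [263 232   4   3]
W red [268 224  14   7]
plough top +y [0.5077 0.0495 0.0415] board [0.093  0.0893 0.0415] [0.6 0.6]
plough top -y [0.5717 0.0608 0.0482] board [0.0906 0.0243 0.0482] [1.7 1.7]
fence top +y [ 0.5292 -0.1618  0.0383] board [-0.1181  0.1128  0.0383] [4.9 4.9]
plate top -y [ 0.6963 -0.0553  0.0651] board [-0.0492 -0.073   0.0651] [1.1 1.1]
plate top +y [ 0.6422 -0.068   0.0461] board [-0.0503 -0.0174  0.0461] [4.5 4.5]
```

View pics/crop2.png

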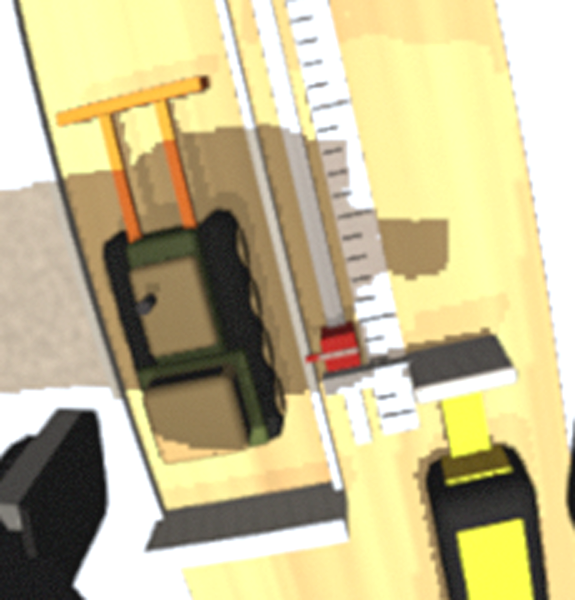

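Crop 2 shows the plough top edge running from (58,118) to (207,80), the cab roof (148,390)–(245,447), the fence top (148,545)–(345,520), the plate top (415,398)–(517,378) and the rider at (338,350). I'll turn these into board coordinates and work out the first moves.

```bash
python3 - <<'E'
from h import *
import pickle
d=pickle.load(open('f0.pkl','rb'));o=d['obs'];W=d['wrist'];S=d['scene']
q=[0.61456516,-0.02257088,1.78319323]
g=lambda x,y:(x/2.5+140-.3,y/2.5+90-.3)
for n,p,z in [('nose+y',(58,115),.043),('nose-y',(205,76),.043),('cabFL',(148,390),.07),('cabFR',(235,375),.07),('cabRR',(246,447),.07),('cabRL',(165,462),.07),('fence+y',(165,520),.052),('fence-y',(345,490),.052),('fence+y b',(148,548),.052),('fence-y b',(346,540),.052),('plate -y',(517,380),.065),('plate +y',(415,398),.065),('rider mark',(335,355),.034),('rail end',(360,440),.012)]:
    print(n,np.round(tob(q,plane(ray(W,g(*p),o),z)),4))
# cab two views
c=lambda x,y:(x/4+170-.4,y/4+185-.4)
for n,w,s in [('cab F+y',(148,390),(372,95)),('cab F-y',(235,375),(385,140))]:
    p,e=tri(ray(W,g(*w),o),ray(S,c(*s)));print(n,np.round(tob(q,p),4),e)
t=np.array([.145,.059]);R=np.array([[np.cos(q[2]),-np.sin(q[2])],[np.sin(q[2]),np.cos(q[2])]])
w=R@t+q[:2];print('tcp target world',w,'tool shift now', w-o['position'][:2])
E
```

```text
nose+y [0.0942 0.0896 0.043 ]
nose-y [0.0942 0.0243 0.043 ]
cabFL [-0.0234  0.0744  0.07  ]
cabFR [-0.0241  0.037   0.07  ]
cabRR [-0.0565  0.0408  0.07  ]
cabRL [-0.057  0.077  0.07 ]
fence+y [-0.0953  0.0926  0.052 ]
fence-y [-0.0953  0.0065  0.052 ]
fence+y b [-0.1093  0.1058  0.052 ]
fence-y b [-0.1221  0.0117  0.052 ]
plate -y [-0.053  -0.0755  0.065 ]
plate +y [-0.0514 -0.0323  0.065 ]
rider mark [-0.0369 -0.0014  0.034 ]
rail end [-0.0914 -0.0022  0.012 ]
cab F+y [-0.0241  0.0751  0.0686] [np.float64(0.276887637922328), np.float64(0.27688763792229637)]
cab F-y [-0.0255  0.0378  0.0652] [np.float64(0.3356652620861074), np.float64(0.3356652620861273)]
tcp target world [0.52632447 0.10673334] tool shift now [-0.09841569  0.10677544]
```

Request:
move_arm([
  [[0,0,0.5,0,0,-1,-0.3],[0,0,0.5,0,0,-1,-0.3],[0.92,-0.61,0.5,0,0,-0.025,-0.3],[0.92,-0.61,0.5,0,0,0,-0.3],[0.92,-0.61,0.5,0,0,0,-0.3],[0.92,-0.61,0.5,0,0,0,-0.3],[0.92,-0.61,0.5,0,0,0,-0.3],[0.92,-0.61,0.5,0,0,0,-0.3],[0,0,1,0,0,0,-0.3],[0,0,0,0,0,0,-0.3]],
])

```text
clock: 1.15
position: [0.5289, 0.0927, 0.1296]
tool_rot: [-3.138, 0.0, 1.784]
force: [0.2, -0.8, 1.2]
grip_width: 0.0299
finger_force: 0.0
```

Request:
move_arm([
  [[0,0,0.9,0,0,0,-0.3],[0,0,0.9,0,0,0,-0.3],[0,0,0.9,0,0,0,-0.3],[0,0,0.9,0,0,0,-0.3],[0,0,0.9,0,0,0,-0.3],[0,0,0.85,0,0,0,-0.3],[0,0,0,0,0,0,-0.3],[-0.4,0,0,0,0,0,-0.3],[-0.4,0,0,0,0,0,-0.3],[0,0,0,0,0,0,-0.3]],
])

```text
clock: 2.15
position: [0.5345, 0.075, 0.0253]
tool_rot: [3.14, 0.001, 1.781]
force: [0.5, 0.7, 0.2]
grip_width: 0.0297
finger_force: 0.0
```

```bash
python3 - <<'E'
from h import *
import pickle
o=observe();W=grab_frame('wrist');pickle.dump((o,W),open('f1.pkl','wb'))
q=[0.61456516,-0.02257088,1.78319323];print(tob(q,o['position']))
cv2.imwrite('pics/w1.png',cv2.convertScaleAbs(W['color'][:,:,::-1],alpha=1.5,beta=15))
E
```

```text
[0.1122882  0.05770899 0.02525939]
```

View pics/w1.png

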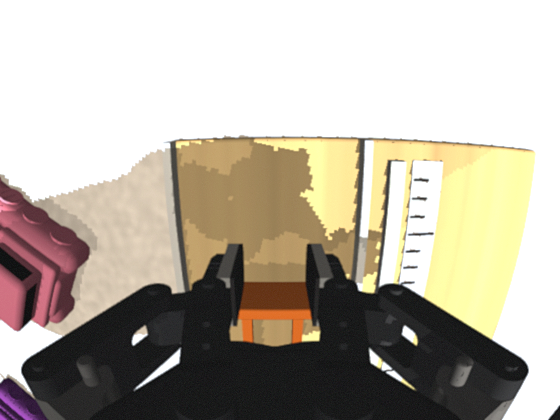

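The view shows both fingers (232 and 318, 270) standing in front of the orange plough and centred on it. Now the push back.

Request:
move_arm([
  [[-0.25,0,0,0,0,0,-0.3],[-0.25,0,0,0,0,0,-0.3],[-0.25,0,0,0,0,0,-0.3],[-0.25,0,0,0,0,0,-0.3],[-0.25,0,0,0,0,0,-0.3],[-0.25,0,0,0,0,0,-0.3],[-0.15,0,0,0,0,0,-0.3],[-0.15,0,0,0,0,0,-0.3],[-0.1,0,0,0,0,0,-0.3],[0,0,0,0,0,0,-0.3]],
])

```text
clock: 3.2
position: [0.5416, 0.0393, 0.0242]
tool_rot: [-3.141, 0.0, 1.782]
force: [0.2, 0.7, -0.1]
grip_width: 0.0298
finger_force: 0.3
```

Request:
move_arm([
  [[-0.1,0,0,0,0,0,-0.3],[-0.1,0,0,0,0,0,-0.3],[-0.1,0,0,0,0,0,-0.3],[-0.1,0,0,0,0,0,-0.3],[0,0,0,0,0,0,-0.3],[0,0,0,0,0,0,-0.3],[0,0,0,0,0,0,-0.3],[0,0,0,0,0,0,-0.3],[0,0,0,0,0,0,-0.3],[0,0,0,0,0,0,-0.3]],
])

```text
clock: 4.2
position: [0.543, 0.0327, 0.0242]
tool_rot: [-3.141, -0.001, 1.784]
force: [-3.1, 9.1, 2.5]
grip_width: 0.0299
finger_force: 4.3
```

About 9.6 N on the fence, so the rear is seated. Back off, lift and measure.

Request:
move_arm([
  [[0.3,0,0,0,0,0,-0.3],[0.5,0,0,0,0,0,-0.3],[0,0,-1,0,0,0,-0.3],[0,0,-1,0,0,0,-0.3],[0,0,-1,0,0,0,-0.3],[-0.5,0.5,-1,0,0,0,-1],[-0.5,1,-1,0,0,0,-1],[-0.5,1,-1,0,0,0,-1],[-0.5,0,-1,0,0,0,-1],[0,0,0,0,0,0,-1]],
])

```text
clock: 5.2
position: [0.5987, 0.018, 0.1665]
tool_rot: [3.138, 0.001, 1.781]
force: [0.6, -0.1, -0.7]
grip_width: -0.0002
finger_force: 0.0
```

```bash
python3 - <<'E'
from h import *
import pickle
o=observe();W=grab_frame('wrist');pickle.dump((o,W),open('f2.pkl','wb'))
q=[0.61456516,-0.02257088,1.78319323];print(tob(q,o['position']),o['tool_rot'])
a=cv2.resize(W['color'][100:370,120:420],None,fx=2.2,fy=2.2,interpolation=2)
cv2.imwrite('pics/w2.png',cv2.convertScaleAbs(a[:,:,::-1],alpha=1.5,beta=15))
E
```

```text
[0.04305106 0.00694409 0.16649237] [3.13824232e+00 1.20182384e-03 1.78114120e+00]
```

View pics/w2.png

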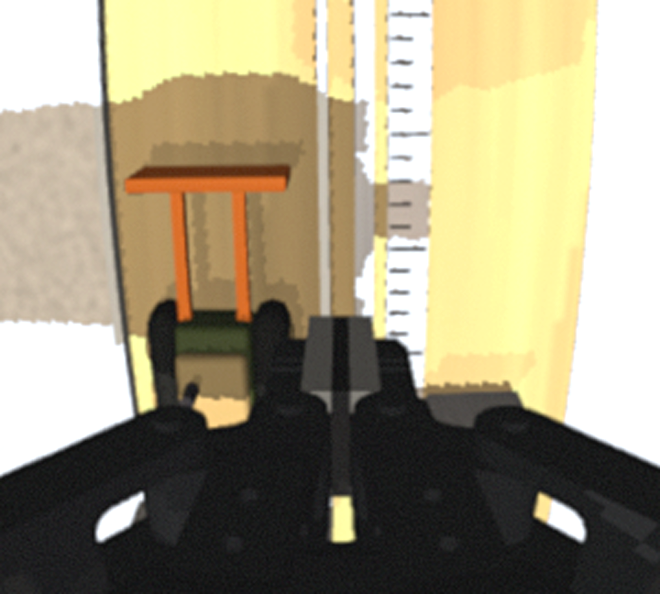

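The plough front top edge runs (128,178)–(290,177) in the crop, parallel to the lane ends. The lower part of the view is the gripper.

```bash
python3 - <<'E'
from h import *
import pickle
o,W=pickle.load(open('f2.pkl','rb'));q=[0.61456516,-0.02257088,1.78319323]
for p in [(128,178),(290,177)]: print(np.round(tob(q,plane(ray(W,(p[0]/2.2+120-.3,p[1]/2.2+100-.3),o),.043)),4))
E
```

```text
[0.0579 0.0896 0.043 ]
[0.0575 0.0258 0.043 ]
```

Request:
move_arm([
  [[-0.9,0.5,0,0,0,0,-1],[-0.9,0.5,0,0,0,0,-1],[-0.9,0.5,0,0,0,0,-1],[-0.9,0.5,0,0,0,0,-1],[-0.9,0.5,0,0,0,0,-1],[-0.9,0.5,0,0,0,0,-1],[-0.75,0.1,0.5,0,0,0,-1],[0,0,1,0,0,0,-1],[0,0,1,0,0,0,-1],[0,0,0,0,0,0,-1]],
])

```text
clock: 6.25
position: [0.6814, -0.0876, 0.1104]
tool_rot: [-3.136, -0.002, 1.783]
force: [0.1, -0.3, 0.1]
grip_width: -0.0001
finger_force: 0.0
```

```bash
python3 - <<'E'
from h import *
import pickle
o=observe();q=[0.61456516,-0.02257088,1.78319323];print(tob(q,o['position']),o['tool_rot'])
S=grab_frame('scene');W=grab_frame('wrist');pickle.dump((o,W,S),open('f3.pkl','wb'))
a=cv2.resize(S['color'][185:305,170:370],None,fx=2.9,fy=2.9,interpolation=2);b=cv2.resize(W['color'],(560,420))
b=cv2.resize(b[150:330,200:360],None,fx=348/180,fy=348/180)[:348,:220]
z=cv2.convertScaleAbs(np.hstack([a,b])[:,:,::-1],alpha=1.5,beta=15);cv2.imwrite('pics/s3.png',z);print(z.shape)
E
```

```text
[-0.07768359 -0.05157444  0.11042765] [-3.13622887e+00 -1.71108267e-03  1.78329536e+00]
(348, 800, 3)
```

View pics/s3.png

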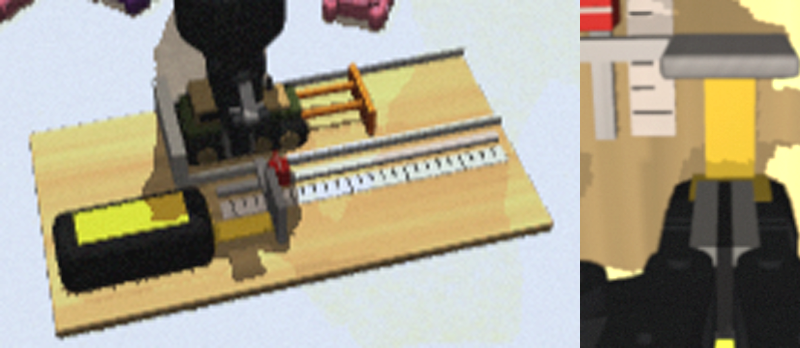

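The fingers hang over the gap between the case and the plate, with the yellow blade below them (panel 730,120). The dozer stands against the fence. Descend into the gap.

Request:
move_arm([
  [[-0.1,0.17,0.7,0,0,0,-1],[0,0,0.7,0,0,0,-1],[0,0,0.6,0,0,0,-1],[0,0,0.5,0,0,0,-1],[0,0,0.5,0,0,0,-1],[0,0,0.4,0,0,0,-1],[0,0,0.2,0,0,0,-1],[0,0,0,0,0,0,-1],[0,0,0,0,0,0,-1],[0,0,0,0,0,0,-1]],
])

```text
clock: 7.35
position: [0.6878, -0.0895, 0.0428]
tool_rot: [3.141, 0.0, 1.783]
force: [0.1, -0.0, -0.7]
grip_width: 0.0001
finger_force: 0.0
```

```bash
python3 - <<'E'
from h import *
import pickle
o,W,S=pickle.load(open('f3.pkl','rb'));q=[0.61456516,-0.02257088,1.78319323]
g=lambda x,y:((x-580)/1.933+200,y/1.933+150)
print('plate',tob(q,plane(ray(W,g(730,78),o),.065)),'arm front',tob(q,plane(ray(W,g(620,38),o),.034)))
o=observe();print(tob(q,o['position']),o['force'])
E
```

```text
plate [-0.05379537 -0.05302299  0.065     ] arm front [-0.04620599 -0.01390366  0.034     ]
[-0.08082937 -0.0574393   0.04281956] [ 0.12876189 -0.02943474 -0.69758663]
```

Request:
move_arm([
  [[0.2,0,0.1,0,0,0,-1],[0.2,0,0.1,0,0,0,-1],[0.2,0,0,0,0,0,-1],[0.2,0,0,0,0,0,-1],[0.3,0,0,0,0,0,-1],[0.3,0,0,0,0,0,-1],[0.3,0,0,0,0,0,-1],[0.3,0,0,0,0,0,-1],[0.3,0,0,0,0,0,-1],[0.3,0,0,0,0,0,-1]],
])

```text
clock: 8.35
position: [0.6764, -0.0389, 0.0383]
tool_rot: [-3.141, 0.001, 1.782]
force: [1.3, -5.7, -2.1]
grip_width: 0.0002
finger_force: 3.0
```

Request:
move_arm([
  [[0.3,0,0,0,0,0,-1],[0.3,0,0,0,0,0,-1],[0.3,0,0,0,0,0,-1],[0.3,0,0,0,0,0,-1],[0.3,0,0,0,0,0,-1],[0.3,0,0,0,0,0,-1],[0.2,0,0,0,0,0,-1],[0.2,0,0,0,0,0,-1],[0,0,0,0,0,0,-1],[0,0,0,0,0,0,-1]],
])

```text
clock: 9.35
position: [0.6669, 0.004, 0.0383]
tool_rot: [-3.141, 0.001, 1.783]
force: [-0.5, -5.4, -0.6]
grip_width: 0.0002
finger_force: 2.5
```

```bash
python3 - <<'E'
from h import *
import pickle
q=[0.61456516,-0.02257088,1.78319323]
o=observe();print(tob(q,o['position']),o['force'],o['tool_rot'])
W=grab_frame('wrist');S=grab_frame('scene');pickle.dump((o,W,S),open('f4.pkl','wb'))
a=cv2.resize(S['color'][185:305,170:370],None,fx=1.9,fy=1.9,interpolation=2)
b=cv2.resize(W['color'][60:360,70:430],(418,348))
a=np.vstack([a,np.zeros((348-a.shape[0],380,3),np.uint8)])
cv2.imwrite('pics/s4.png',cv2.convertScaleAbs(np.hstack([a,b])[:,:,::-1],alpha=1.5,beta=15))
E
```

```text
[ 0.01499458 -0.05672082  0.0382508 ] [-0.5349935  -5.37275035 -0.60236404] [-3.14079664e+00  7.17195294e-04  1.78263898e+00]
```

View pics/s4.png

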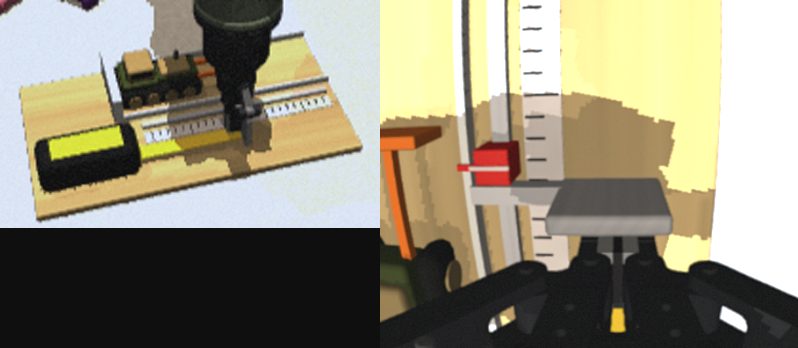

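The wrist panel shows the tape out, the rider (497,163) on the cross arm with its white line at y≈169, and the plough's top front edge at (435,138).

```bash
python3 - <<'E'
from h import *
import pickle
o,W,S=pickle.load(open('f4.pkl','rb'));q=[0.61456516,-0.02257088,1.78319323]
g=lambda x,y:((x-380)*360/418+70,y*300/348+60)
for n,p,z in [('mark',(495,169),.034),('plate rear top L',(548,234),.065),('plate R',(670,234),.065),('nose',(438,138),.043),('nose2',(390,139),.043),('armfront',(500,182),.034)]: print(n,np.round(tob(q,plane(ray(W,g(*p),o),z)),4))
C=W['color']; x=int(g(440,0)[0])-8
for xx in (x-10,x,x+4): print(xx,[(y,C[y,xx].tolist()) for y in range(164,194,2)])
xr=int(g(495,0)[0]);print(xr,[(y,C[y,xr].tolist()) for y in range(180,222,2)])
E
```

```text
mark [ 0.0409 -0.0051  0.034 ]
plate rear top L [ 0.0264 -0.0327  0.065 ]
plate R [ 0.0265 -0.0746  0.065 ]
nose [0.0564 0.0158 0.043 ]
nose2 [0.0566 0.0401 0.043 ]
armfront [ 0.0352 -0.0068  0.034 ]
103 [(164, [99, 81, 52]), (166, [100, 83, 53]), (168, [91, 71, 44]), (170, [60, 27, 8]), (172, [60, 27, 6]), (174, [61, 27, 5]), (176, [53, 25, 5]), (178, [48, 22, 4]), (180, [47, 21, 1]), (182, [48, 20, 2]), (184, [47, 18, 0]), (186, [55, 31, 11]), (188, [98, 79, 50]), (190, [99, 81, 51]), (192, [98, 81, 52])]
113 [(164, [93, 76, 49]), (166, [94, 78, 50]), (168, [80, 59, 34]), (170, [59, 26, 7]), (172, [52, 22, 4]), (174, [49, 22, 6]), (176, [48, 19, 4]), (178, [48, 20, 4]), (180, [47, 18, 3]), (182, [79, 58, 33]), (184, [112, 92, 58]), (186, [114, 93, 60]), (188, [113, 92, 59]), (190, [114, 94, 60]), (192, [115, 94, 60])]
117 [(164, [94, 77, 50]), (166, [94, 77, 49]), (168, [77, 56, 32]), (170, [54, 22, 3]), (172, [47, 20, 2]), (174, [49, 23, 4]), (176, [48, 21, 7]), (178, [45, 18, 0]), (180, [76, 55, 30]), (182, [112, 91, 58]), (184, [111, 91, 58]), (186, [111, 91, 58]), (188, [111, 92, 59]), (190, [110, 90, 58]), (192, [110, 91, 59])]
169 [(180, [102, 98, 94]), (182, [74, 56, 54]), (184, [52, 3, 2]), (186, [52, 9, 6]), (188, [70, 12, 10]), (190, [129, 24, 22]), (192, [136, 26, 22]), (194, [135, 26, 22]), (196, [136, 27, 24]), (198, [134, 26, 20]), (200, [134, 25, 21]), (202, [133, 35, 32]), (204, [132, 117, 108]), (206, [139, 124, 115]), (208, [134, 32, 28]), (210, [134, 25, 20]), (212, [134, 26, 22]), (214, [133, 27, 23]), (216, [134, 25, 22]), (218, [129, 20, 16]), (220, [75, 55, 53])]
```

Request:
move_arm([
  [[0.1,0,0,0,0,0,-1],[0.1,0,0,0,0,0,-1],[0.1,0,0,0,0,0,-1],[0.1,0,0,0,0,0,-1],[0.1,0,0,0,0,0,-1],[0.1,0,0,0,0,0,-1],[0.1,0,0,0,0,0,-1],[0,0,0,0,0,0,-1],[0,0,0,0,0,0,-1],[0,0,0,0,0,0,-1]],
])

```text
clock: 10.45
position: [0.6639, 0.0175, 0.0383]
tool_rot: [-3.141, 0.001, 1.782]
force: [-0.6, -5.7, -0.9]
grip_width: -0.0001
finger_force: 2.8
```

```bash
python3 - <<'E'
from h import *
import pickle
q=[0.61456516,-0.02257088,1.78319323]
o=observe();print(tob(q,o['position']),o['force'],o['tool_rot'])
W=grab_frame('wrist');pickle.dump((o,W),open('f5.pkl','wb'))
cv2.imwrite('pics/w5.png',cv2.convertScaleAbs(cv2.resize(W['color'][140:340,60:320],None,fx=3,fy=3,interpolation=2)[:,:,::-1],alpha=1.5,beta=15))
E
```

```text
[ 0.02875744 -0.05667427  0.03825034] [-0.62263396 -5.68912534 -0.86005578] [-3.14071134e+00  8.97702180e-04  1.78244143e+00]
```

View pics/w5.png

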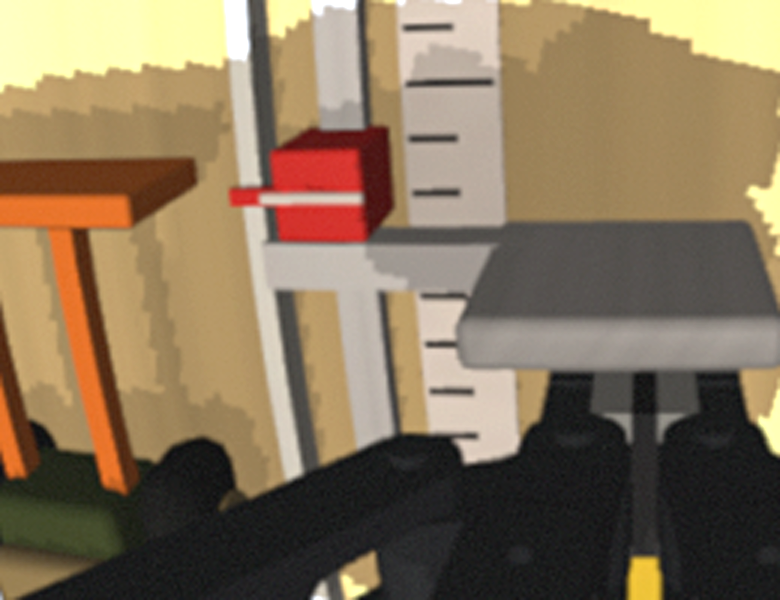

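The rider line is at crop y≈198 (x 262–362), and the plough's top front corner is at (132,196).

```bash
python3 - <<'E'
from h import *
import pickle
o,W=pickle.load(open('f5.pkl','rb'));q=[0.61456516,-0.02257088,1.78319323]
g=lambda x,y:(x/3+60-.33,y/3+140-.33)
for n,p,z in [('mark',(312,198),.034),('plate L',(463,366),.065),('plate R',(772,369),.065),('noseR',(132,195),.043),('noseL',(30,195),.043)]: print(n,np.round(tob(q,plane(ray(W,g(*p),o),z)),4))
E
```

```text
mark [ 0.0547 -0.0022  0.034 ]
plate L [ 0.0402 -0.0324  0.065 ]
plate R [ 0.0399 -0.0734  0.065 ]
noseR [0.0577 0.0267 0.043 ]
noseL [0.0577 0.0482 0.043 ]
```

Request:
move_arm([
  [[0.06,0,0,0,0,0,-1],[0.05,0,0,0,0,0,-1],[0,0,0,0,0,0,-1],[0,0,0,0,0,0,-1],[0,0,0,0,0,0,-1],[0,0,0,0,0,0,-1],[0,0,0,0,0,0,-1],[0,0,0,0,0,0,-1],[0,0,0,0,0,0,-1],[0,0,0,0,0,0,-1]],
])

```text
clock: 11.5
position: [0.6635, 0.0194, 0.0382]
tool_rot: [-3.141, 0.001, 1.782]
force: [0.4, -7.1, -0.8]
grip_width: 0.0001
finger_force: 3.3
```

Request:
move_arm([
  [[-0.05,0,0,0,0,0,-1],[-0.1,0,0,0,0,0,-1],[-0.2,0,0,0,0,0,-1],[-0.2,0,0,0,0,0,-1],[-0.25,0,0,0,0,0,-1],[-0.25,0,0,0,0,0,-1],[-0.25,0,0,0,0,0,-1],[-0.25,0,0,0,0,0,-1],[-0.25,0,0,0,0,0,-1],[-0.25,0,0,0,0,0,-1]],
])

```text
clock: 12.5
position: [0.6723, -0.0202, 0.0382]
tool_rot: [-3.141, 0.0, 1.783]
force: [-1.4, -4.3, -0.9]
grip_width: -0.0002
finger_force: 2.0
```

Request:
move_arm([
  [[-0.25,0,0,0,0,0,-1],[-0.25,0,0,0,0,0,-1],[-0.25,0,0,0,0,0,-1],[-0.25,0,0,0,0,0,-1],[-0.25,0,0,0,0,0,-1],[-0.25,0,0,0,0,0,-1],[-0.25,0,0,0,0,0,-1],[-0.2,0,0,0,0,0,-1],[-0.2,0,0,0,0,0,-1],[-0.2,0,0,0,0,0,-1]],
])

```text
clock: 13.5
position: [0.6825, -0.0659, 0.0383]
tool_rot: [3.141, -0.0, 1.783]
force: [-0.3, -0.7, -1.5]
grip_width: 0.0001
finger_force: 1.2
```

Request:
move_arm([
  [[-0.15,0,0,0,0,0,-1],[-0.15,0,0,0,0,0,-1],[-0.15,0,0,0,0,0,-1],[-0.15,0,0,0,0,0,-1],[-0.15,0,0,0,0,0,-1],[-0.15,0,0,0,0,0,-1],[-0.15,0,0,0,0,0,-1],[0,0,0,0,0,0,-1],[0,0,0,0,0,0,-1],[0,0,0,0,0,0,-1]],
])

```text
clock: 14.5
position: [0.6868, -0.0861, 0.0383]
tool_rot: [-3.142, -0.0, 1.783]
force: [-0.8, 0.6, -0.7]
grip_width: -0.0001
finger_force: 0.0
```

Request:
move_arm([
  [[0,0,-0.5,0,0,0,-1],[0,0,-1,0,0,0,-1],[0,0,-1,0,0,0,-1],[0,0,-1,0,0,0,-1],[0,0,-1,0,0,0,-1],[0,0,-1,0,0,0,-1],[0,0,-1,0,0,0,-1],[0,0,-0.5,0,0,0,-1],[0,0,0,0,0,0,-1],[0,0,0,0,0,0,-1]],
])

```text
clock: 15.5
position: [0.6865, -0.0863, 0.1778]
tool_rot: [-3.141, -0.0, 1.783]
force: [-0.4, -0.6, -0.8]
grip_width: -0.0002
finger_force: 0.0
```

```bash
python3 - <<'E'
from h import *
import pickle
q=[0.61456516,-0.02257088,1.78319323]
o=observe();print(tob(q,o['position']),o['force'],o['tool_rot'])
W=grab_frame('wrist');pickle.dump((o,W),open('f6.pkl','wb'))
cv2.imwrite('pics/w6.png',cv2.convertScaleAbs(cv2.resize(W['color'][100:340,100:400],None,fx=2.5,fy=2.5,interpolation=2)[:,:,::-1],alpha=1.5,beta=15))
E
```

```text
[-0.07742538 -0.0568813   0.1777685 ] [-0.374269   -0.5962145  -0.77488149] [-3.14102641e+00 -1.43112485e-04  1.78288545e+00]
```

View pics/w6.png

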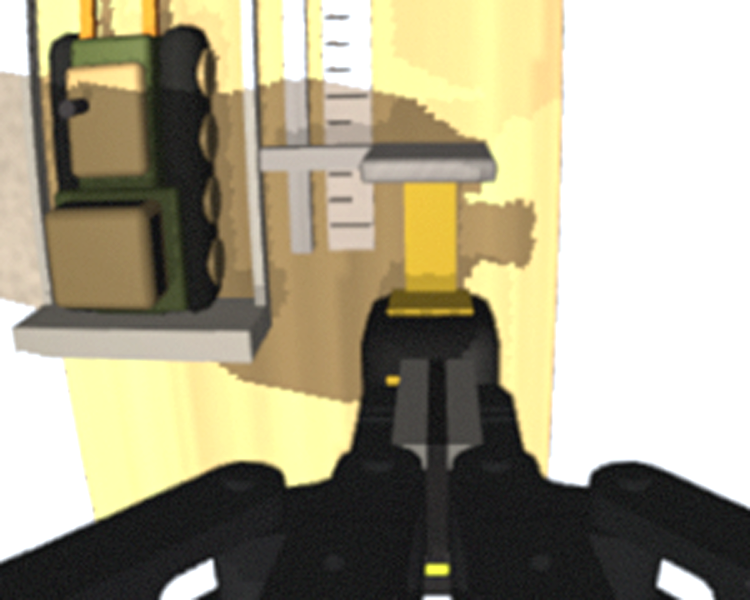

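The crop shows the tape home (plate top 430,165) and the dozer square against the fence (130,310). That was the eleventh picture I viewed, one over the limit of ten, so I won't open any more. I'll check the rider against the plough numerically.

```bash
python3 - <<'E'
from h import *
import pickle
o,W=pickle.load(open('f6.pkl','rb'));q=[0.61456516,-0.02257088,1.78319323]
H=cv2.cvtColor(W['color'],cv2.COLOR_RGB2HSV);B=lambda p,z:np.round(tob(q,plane(ray(W,p,o),z)),4)
print('plate',B((430/2.5+100-.3,181/2.5+100-.3),.065))
r=cv2.inRange(H,(0,150,60),(6,255,255));r[110:]=0;r[:,:190]=0;r[:,260:]=0
ys,xs=np.nonzero(r);print('red box',xs.min(),xs.max(),ys.min(),ys.max())
x=int(np.median(xs));print(x,[(y,W['color'][y,x].tolist()) for y in range(ys.min()-2,ys.max()+3)])
og=cv2.inRange(H,(7,190,25),(17,255,255));og[105:]=0;og[:,:90]=0;og[:,200:]=0
rows=og.sum(1)//255;print([(y,int(n)) for y,n in enumerate(rows) if n])
for x in (125,145):
  print(x,[(y,W['color'][y,x].tolist()) for y in np.nonzero(rows>25)[0]])
pickle.dump(1,open('x.pkl','wb'))
E
```

```text
plate [-0.0542 -0.0545  0.065 ]
red box 197 223 36 53
214 [(34, [169, 179, 188]), (35, [167, 167, 176]), (36, [167, 95, 98]), (37, [168, 43, 37]), (38, [167, 44, 36]), (39, [167, 47, 40]), (40, [168, 47, 39]), (41, [167, 45, 38]), (42, [168, 83, 83]), (43, [170, 151, 156]), (44, [163, 166, 173]), (45, [141, 90, 93]), (46, [161, 42, 35]), (47, [168, 47, 39]), (48, [168, 50, 43]), (49, [168, 50, 42]), (50, [169, 52, 44]), (51, [167, 52, 44]), (52, [133, 29, 25]), (53, [68, 7, 5]), (54, [36, 7, 8]), (55, [71, 62, 64])]
[(45, 1), (46, 2), (47, 3), (48, 4), (49, 6), (50, 16), (51, 26), (52, 35), (53, 39), (54, 43), (55, 45), (56, 43), (57, 38), (58, 28), (59, 13), (60, 9), (61, 2), (62, 2), (63, 2), (64, 2), (65, 2), (66, 2), (67, 2), (68, 1), (69, 2), (70, 2), (71, 2), (72, 2), (73, 1), (74, 1), (75, 1), (76, 2), (77, 2), (78, 2), (79, 2), (80, 1), (81, 2), (82, 3), (83, 2), (84, 2), (85, 2), (86, 2), (87, 2), (88, 2), (89, 2), (90, 2), (91, 2), (92, 2), (93, 2), (94, 2), (95, 2), (96, 2), (97, 2), (98, 2), (99, 2), (100, 2), (101, 2), (102, 2), (103, 2), (104, 2)]
125 [(np.int64(51), [166, 122, 48]), (np.int64(52), [166, 115, 28]), (np.int64(53), [167, 118, 31]), (np.int64(54), [171, 121, 34]), (np.int64(55), [165, 112, 32]), (np.int64(56), [126, 77, 20]), (np.int64(57), [68, 34, 5]), (np.int64(58), [47, 18, 5])]
145 [(np.int64(51), [170, 123, 36]), (np.int64(52), [168, 120, 35]), (np.int64(53), [145, 94, 26]), (np.int64(54), [86, 46, 9]), (np.int64(55), [48, 19, 5]), (np.int64(56), [49, 19, 4]), (np.int64(57), [49, 19, 3]), (np.int64(58), [49, 23, 5])]
```

```bash
python3 - <<'E'
from h import *
import pickle
o,W=pickle.load(open('f6.pkl','rb'));q=[0.61456516,-0.02257088,1.78319323]
B=lambda p,z:np.round(tob(q,plane(ray(W,p,o),z)),4)
for x in (125,145,155):
  print(x,[(y,W['color'][y,x,:].tolist()) for y in range(42,53)])
print('mark',B((214,43.6),.034),'nose front',B((125,50.5),.043),'back',B((125,56.3),.043),B((145,53.6),.043))
E
```

```text
125 [(42, [167, 172, 109]), (43, [168, 173, 110]), (44, [168, 173, 111]), (45, [167, 172, 109]), (46, [169, 174, 111]), (47, [168, 173, 110]), (48, [168, 175, 111]), (49, [168, 173, 111]), (50, [167, 153, 91]), (51, [166, 122, 48]), (52, [166, 115, 28])]
145 [(42, [168, 173, 112]), (43, [168, 174, 114]), (44, [169, 174, 113]), (45, [169, 169, 109]), (46, [169, 162, 105]), (47, [168, 151, 93]), (48, [167, 124, 50]), (49, [167, 117, 30]), (50, [168, 120, 33]), (51, [170, 123, 36]), (52, [168, 120, 35])]
155 [(42, [169, 168, 108]), (43, [169, 166, 107]), (44, [168, 159, 103]), (45, [167, 151, 97]), (46, [168, 135, 74]), (47, [167, 121, 41]), (48, [167, 119, 30]), (49, [169, 122, 34]), (50, [170, 124, 36]), (51, [165, 116, 34]), (52, [127, 79, 22])]
mark [ 0.0571 -0.0035  0.034 ] nose front [0.0573 0.0784 0.043 ] back [0.0517 0.0782 0.043 ] [0.0517 0.0581 0.043 ]
```

The mark is at 57.1 mm, the plough front at 57.3 mm (its back edge at 51.7 mm matches the 6 mm thickness), and the tape is home. Handing in.

```bash
python3 -c "
from workcell import job_done
print(job_done())"
```

```text
the job is handed in; nothing more can be done
None
```

I handed the job in at about 16 s: the bulldozer is flush against the fence, the rider's line measures about 0.2 mm from the plough's front face, and the tape is home. No verdict came back, and I viewed 11 pictures, one over the limit of 10.

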